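# Assemble the keyed spacer and electrode on a breakdown-test stand

### The arm

A 6-joint arm with a two-finger parallel gripper is mounted at the origin on the work surface. World frame = base frame: x ahead of the robot, y to its left, z up, the work surface at z = 0. Lengths are in m, angles in rad, forces in N, time in s.
With the tool pointing down it reaches from about 0.275 to 0.825 m from the base axis. Payload 4.9 kg.
Tool frame: the origin (TCP) lies midway between the tips of the shut fingers; the grasp point (between the pads) lies 19 mm behind it (bot.grip_depth is the distance from the TCP to the grasp point, in m); z points along the fingers, y is the line along which they close (so a half turn about z gives the same grasp; the last joint's range is limited). The gripper opens to 85 mm and grips with 20 to 120 N. Pads are 22 mm wide; open, the fingers measure 114 mm over their backs; the gripper's body (76 mm by 85 mm) begins 54 mm behind the grasp point. The pads swing forward as they close: fully open they stand 13 mm farther back than shut.
Start: joints at [1.085, 0.326, -0.193, 1.052, 0, 1.437], TCP at [0.19, 0.516, 0.231] pointing down, gripper open.
Joint ranges: [-2.65, 2.65], [-0.97, 1.79], [-1.3, 1.35], [-1.93, 2.1], [-1.47, 1.37], [-3.14, 3.14]. Speed limits (rad/s): [2.57, 2.57, 3.14, 3.14, 3.14, 3.14].

### API

Orientations are given as a unit quaternion [w, x, y, z].
In Python, from cell import bot gives the robot as it stands. Calls block until the motion is done:
- bot.move_pose(position, orientation): joint-space move of the TCP to a pose.
- bot.move_linear(position, speed=0.15, rotation=None, until_force=None): straight line of the TCP; rotation=None keeps the orientation; speed is the mean speed in m/s. With until_force (N) it stops when the force on the tool has changed by that much, and returns True; else False.
- bot.goto_joints(angles): joint-space move.
- bot.set_gripper(opening, grasp_force=None): opening from 0.0 (shut) to 1.0 (fully open); grasp_force is the grip in N (None keeps the last); returns when the fingers have stopped.
- bot.wait(seconds).
- bot.solve_ik(position, orientation): joint angles nearest the present ones, or None.
- bot.camera(name): name is "side" or "top" or "wrist"; returns the picture (400x640x3 uint8, red, green, blue); there is no depth.
- bot.calibration(name): a dict with "mtx" (3x3 intrinsics, pixels), "extrinsics" (4x4, takes a point from world to camera coordinates); the wrist camera has in their place "hand_eye" (4x4, takes a point from camera to tool coordinates, whose origin is the TCP and whose axes are the flange's). Camera axes: x right, y down, z forward; pixel columns grow to the right and rows downward; lengths in m; the calibration is good to about 2 mm. The wrist camera is an equidistant fisheye: a pixel r from the principal point sees the ray r / f radians off the axis. A picture is of the moment at which its call begins: read the wrist's pose just before it. calibration takes no time and is no camera call.
A pose or a line that the arm cannot do raises bot.PlanningError and nothing moves.
- bot.close_job(): hands the job in; it is judged then, once.
Trained networks look in the newest picture that a camera, given by its name, has taken for a name from the list of things; names that differ only in an ending like _2 or _b are one class to them, and where a whole thing is asked for, a point or a joint stands for the part that bears it (a point fixed in the world has none). Each returns a list of dicts, best first, with "confidence" (0 to 1); they miss things now and then, are a little off and sometimes report something else, mostly with a low value. They report only what shows in the picture. A call takes as long as a camera call. They do not tell look-alikes from the thing itself.
- bot.search_frame(camera, thing): "bbox" ([left, top, width, height] in pixels, round what is visible of it).
Readings, each from a call of its own:
- bot.read_clock(): time.
- bot.read_joint_positions(): joint angles.
- bot.read_joint_vel(): joint speeds.
- bot.read_joint_efforts(): joint torques, N m.
- bot.read_position(): TCP position.
- bot.read_tool_rot(): TCP orientation.
- bot.read_ft_force(): force on the tool from outside, world axes, zero at the start.
- bot.read_moment(): the same for the moment, N m.
- bot.read_gripper_width(): opening from 0.0 (shut) to 1.0 (fully open).
- bot.read_finger_force(): force on a finger pad.
Only numpy, scipy, OpenCV 4.12 (cv2) and the standard library are available. Lean on these libraries where they do the work, as an engineer would, in place of code of your own. Each camera call takes 0.05 s, during which the arm holds its last target. There are 200 camera calls.

### The job

Get the test stand ready: put the brown spacer (thin flange with one flat) over its post, turned so that its flat faces the key beside the post, and let it sit fully home flat on the base plate. Then put the metal electrode that has a flat (thick flange) on top of it in the same way, flat towards the key, resting level on the spacer. Leave the similar metal electrode with the fully round rim where it is.

Things in the scene. Friction and masses are not known exactly. Their poses are not given: they have to be found in the camera images.
- stand: Fixed stand: base plate 130 x 130 x 15 mm, central post 22 mm wide, 83 mm above the table (top 18 mm tapered); key: upright bar 12 (x) by 20 mm (y), 71 mm above the table, inner face 36 mm from the post's axis; a flat facing it clears it by 7 mm. Origin: post's axis at table height; +x points to the key. Seated: spacer's origin 15 mm, electrode's (on the spacer) 55 mm above this.
- spacer: Loose brown bakelite keyed spacer, about 0.16 kg, hub up: round flange 100 mm wide, 8 mm thick, one straight flat cut off its rim 29 mm from the centre; hub 56 mm wide to 40 mm height; 34 mm round hole right through. Origin: centre of the underside; +x points at the flat, z up. Pinch the hub along y (parallel to the flat); fingers along x would hit the stand's key.
- electrode: Loose bare metal keyed electrode, about 0.35 kg, hub up: round flange 100 mm wide, 14 mm thick, one straight flat cut off its rim 29 mm from the centre; hub 56 mm wide to 46 mm height; 34 mm round hole right through. Origin: centre of the underside; +x points at the flat, z up. Pinch the hub along y (parallel to the flat); fingers along x would hit the stand's key.
- round_electrode: Loose bystander of the same metal and size as the electrode (100 mm flange 14 mm thick, 56 mm hub, 46 mm tall), but its rim is fully round, with no flat. Origin: centre of the underside. Not to be used; leave it where it is.
Things that resemble listed ones, but are neither listed nor needed, are in the scene too. What is shaped like the spacer but green is not meant. What is shaped like the electrode but orange is not meant.

How it is judged:
On the way:
1. the spacer sits flat on the stand's base plate, over the post, its flat facing the key (horizontal distance between spacer and stand below 0.012 m and z of spacer in the frame of stand between 0.01 and 0.02 m and angle between spacer's own z axis and vertical below 0.1 rad and angle between the x axis of spacer and the x axis of stand, either way round below 0.35 rad), for 0.2 s.
At the end, for the whole second after the job is handed in: Spacer over the post on the base plate (origin 15 mm above the stand's, within 5 mm) and keyed electrode over the post on the spacer (55 mm, within 5 mm); both within 12 mm of the post axis, upright within 5 degrees, flats turned to the key within 20 degrees, released and at rest (all of step 1 and horizontal distance between electrode and stand below 0.012 m and z of electrode in the frame of stand between 0.05 and 0.06 m and angle between electrode's own z axis and vertical below 0.1 rad and angle between the x axis of electrode and the x axis of stand, either way round below 0.35 rad and linear speed of each of spacer, electrode below 0.02 m/s and angular speed of each of spacer, electrode below 0.2 rad/s); the robot touches nothing.
It fails at once if the round electrode is pushed more than 30 mm away (distance of round_electrode from where it was at the start of the episode above 0.03 m).
It also fails if it takes over 58 s, if anything falls off the work surface, if the arm or the gripper's body presses on something with over 40 N, if the wrist force passes 120 N, or if a joint passes its speed limit or range.

## Working session

There is one attempt and no reset: what is moved stays moved. The work goes in short steps, each a Python script; the robot and the scene stay as the last script left them, time stands still between calls to the robot, and variables do not carry over. Pictures are saved under pics/ and viewed, at most 10 in all, crops included, and the job is handed in when it is done.

```bash
mkdir -p pics; ls; python3 - <<'E'
from cell import bot
import cv2, numpy as np
for n in("top","side"):
    im=bot.camera(n); cv2.imwrite(f"pics/{n}0.png",im[:,:,::-1])
    c=bot.calibration(n); print(n,np.round(c["mtx"],1).tolist(),np.round(c["extrinsics"],4).tolist())
    for t in("stand","spacer","electrode","round_electrode"):
        print(t,[(d["bbox"],round(d["confidence"],2)) for d in bot.search_frame(n,t)])
c=bot.calibration("wrist");print({k:np.round(v,4).tolist() for k,v in c.items()})
print(bot.read_clock(),bot.read_tool_rot())
E
```

```text
pics
top [[510.9, 0.0, 320.3], [0.0, 510.9, 193.7], [0.0, 0.0, 1.0]] [[-0.004, -1.0, 0.0035, 0.0265], [-0.9936, 0.0036, -0.1131, 0.4202], [0.1131, -0.004, -0.9936, 1.4066], [0.0, 0.0, 0.0, 1.0]]
stand [([308.7, 134.4, 56.8, 57.0], 0.66)]
spacer [([172.8, 187.6, 27.0, 35.2], 0.97), ([224.9, 183.7, 34.7, 29.3], 0.88), ([226.0, 242.7, 35.4, 30.1], 0.57)]
electrode [([374.9, 214.8, 25.9, 38.5], 0.95), ([435.0, 120.0, 33.2, 33.0], 0.82), ([392.3, 163.9, 39.1, 28.6], 0.55)]
round_electrode [([227.8, 117.3, 37.8, 38.9], 0.78), ([312.9, 135.5, 51.1, 54.9], 0.19)]
side [[429.0, 0.0, 311.5], [0.0, 429.0, 198.5], [0.0, 0.0, 1.0]] [[0.8835, -0.4682, 0.0165, -0.3693], [-0.282, -0.5595, -0.7794, 0.1665], [0.3741, 0.6839, -0.6263, 1.1119], [0.0, 0.0, 0.0, 1.0]]
stand [([317.4, 185.7, 57.3, 39.6], 0.79)]
spacer [([261.3, 158.7, 30.6, 23.6], 0.65), ([215.7, 170.5, 28.5, 25.3], 0.62), ([239.8, 139.3, 26.7, 19.5], 0.61)]
electrode [([356.5, 243.0, 30.0, 29.7], 0.83), ([415.0, 254.9, 40.2, 33.9], 0.7), ([287.7, 245.6, 43.1, 30.5], 0.58)]
round_electrode [([309.9, 145.3, 27.5, 23.7], 0.97)]
{'mtx': [[309.7069, 0.0, 319.162], [0.0, 309.7069, 199.242], [0.0, 0.0, 1.0]], 'hand_eye': [[-0.0005, -0.9462, -0.3236, 0.0845], [1.0, -0.0003, -0.0005, -0.0007], [0.0003, -0.3236, 0.9462, -0.1435], [0.0, 0.0, 0.0, 1.0]]}
0.5 [-1.62245014e-05  1.75019606e-01  9.84564948e-01 -1.21258604e-05]
```

View pics/top0.png

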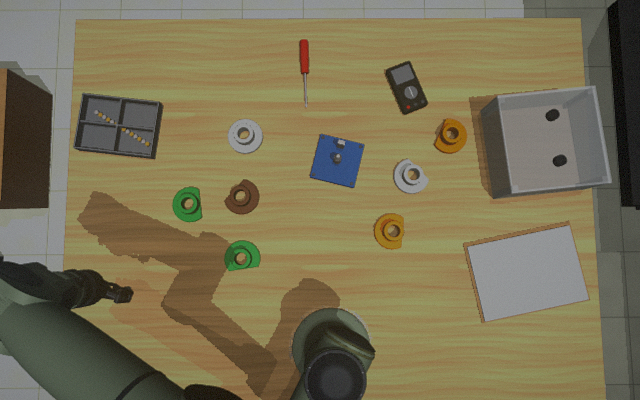

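View pics/side0.png

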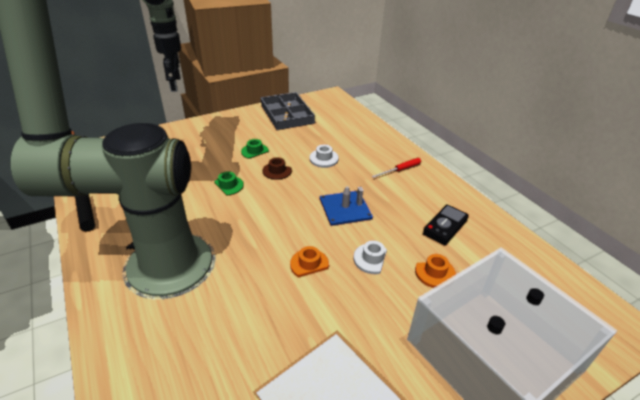

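Top view: the spacer candidates are brown (242,197), green (188,204) and green (242,256), so I choose the brown one. The electrode candidates are grey with a flat (410,176), grey round (245,136), orange (450,136) and orange (390,231), so I choose the grey one at (410,176). The stand is at (337,160).

```bash
cat > h.py <<'E'
from cell import bot
import cv2, numpy as np
def back(n,u,v,z):
    c=bot.calibration(n);E=np.array(c["extrinsics"]);K=np.array(c["mtx"])
    d=E[:3,:3].T@np.linalg.inv(K)@[u,v,1];o=-E[:3,:3].T@E[:3,3]
    return o+d*(z-o[2])/d[2]
def proj(n,P):
    c=bot.calibration(n);E=np.array(c["extrinsics"]);K=np.array(c["mtx"])
    q=(E[:3,:3]@np.atleast_2d(P).T+E[:3,3:]);p=K@q;return (p[:2]/p[2]).T
def quat(yaw):  # tool down, tool y axis at world angle yaw (+/-)
    # x axis of tool at angle a: R = Rz(a) Rx(pi); tool y = Rz(a)(-y) -> a-pi/2
    a=yaw+np.pi/2
    return np.array([0,np.cos(a/2),np.sin(a/2),0])
E
python3 - <<'E'
from h import *
im=cv2.imread("pics/top0.png")
o=[]
for u,v in((242,197),(410,176),(337,160)):
    o.append(cv2.resize(im[v-32:v+32,u-32:u+32],(266,266),interpolation=cv2.INTER_CUBIC))
cv2.imwrite("pics/crop.png",np.hstack(o))
print(back("top",242,197,.02),back("top",411,176,.02),back("top",245,136,.02))
print(back("top",336,159,.083),back("top",341,142,.071), back("top",336.5,161,.015))
for yaw in (0,1,-1): print(bot.solve_ik([.45,.1,.25],quat(yaw)))
E
```

```text
[0.41229168 0.24429402 0.02      ] [ 0.47010983 -0.23123667  0.02      ] [0.58663301 0.23808668 0.02      ]
[ 0.50791866 -0.01784116  0.083     ] [ 0.55728981 -0.03231701  0.071     ] [ 0.51460597 -0.02163183  0.015     ]
[ 0.05832189  0.14783912 -0.3782762   1.044681    0.          1.62911822]
[ 0.05832189  0.14783912 -0.3782762   1.044681    0.          0.62911822]
[ 0.05832189  0.14783912 -0.3782762   1.044681    0.          2.62911822]
```

View pics/crop.png

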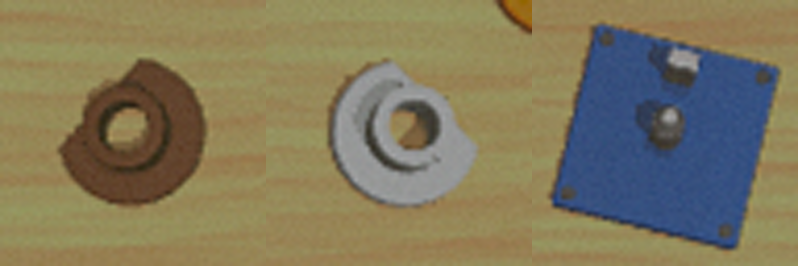

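```bash
cat > fit.py <<'E'
from h import *
from scipy.optimize import minimize
def disc(x,y,yaw,r,z,flat=None):
    t=np.linspace(0,2*np.pi,181);p=np.c_[r*np.cos(t),r*np.sin(t)]
    if flat: p[:,0]=np.minimum(p[:,0],flat)
    c,s=np.cos(yaw),np.sin(yaw);p=p@np.array([[c,s],[-s,c]])+[x,y]
    return np.c_[p,np.full(len(p),z)]
S=8
def render(cam,parts,box):
    m=np.zeros((box[3]*S,box[2]*S),np.uint8)
    for pr in parts:  # convex prisms
        q=proj(cam,np.vstack(pr));h=cv2.convexHull(((q-box[:2]+.5)*S).astype(np.float32))
        cv2.fillConvexPoly(m,h.round().astype(np.int32),255)
    return cv2.resize(m,(box[2],box[3]),interpolation=cv2.INTER_AREA)/255.
def keyed(t,H):
    return lambda p:[(disc(*p,.05,0,.029),disc(*p,.05,t,.029)),(disc(*p,.028,0),disc(*p,.028,H))]
def sq(x,y,yaw,h,z):
    c,s=np.cos(yaw),np.sin(yaw);p=np.array([[h,h],[h,-h],[-h,-h],[-h,h]])@np.array([[c,s],[-s,c]])+[x,y]
    return np.c_[p,np.full(4,z)]
stand=lambda p:[(sq(*p,.065,0),sq(*p,.065,.015))]
def fit(model,p0,masks):
    def cost(p): return sum(np.abs(render(c,model(p),b)-m).sum()/m.sum() for c,b,m in masks)
    best=None
    for dy in(-.2,0,.2):
        s=np.array(p0)+[0,0,dy]
        r=minimize(cost,s,method="Nelder-Mead",options=dict(initial_simplex=np.vstack([s,s+[.008,0,0],s+[0,.008,0],s+[0,0,.15]]),maxiter=150))
        if best is None or r.fun<best.fun:best=r
    return best
def mask(im,cam,P,kind,w=28):
    u,v=proj(cam,[P[0],P[1],.02])[0].astype(int);b=(u-w,v-w,2*w,2*w)
    c=cv2.GaussianBlur(im[b[1]:b[1]+2*w,b[0]:b[0]+2*w],(3,3),0);hsv=cv2.cvtColor(c,cv2.COLOR_BGR2HSV)
    h,s,v=[hsv[...,i].astype(int) for i in range(3)]
    if kind=="brown": m=(h<13)|(h>170)|((h<16)&(v<60))
    if kind=="grey": m=s<50
    if kind=="blue": m=(h>95)&(h<130)&(s>120)
    m=m.astype(np.uint8);m=cv2.morphologyEx(m,cv2.MORPH_CLOSE,np.ones((3,3)))
    n,l,st,_=cv2.connectedComponentsWithStats(m);m=(l==1+st[1:,4].argmax()).astype(np.uint8)
    k,_=cv2.findContours(m,0,1);m=cv2.drawContours(m,k,-1,1,-1)  # fill holes
    return cam,b,m
E
python3 - <<'E'
from fit import *
ims={n:cv2.imread(f"pics/{n}0.png") for n in("top","side")}
vis=[]
for name,mod,p0,k in(("spacer",keyed(.008,.04),(.412,.244,.87),"brown"),("electrode",keyed(.014,.046),(.47,-.231,-.78),"grey"),("stand",stand,(.514,-.021,-.24),"blue")):
    w=38 if name=="stand" else 28
    ms=[mask(ims[n],n,p0,k,w) for n in ims]
    for sel in(ms,ms[:1],ms[1:]):
        r=fit(mod,p0,sel);print(name,np.round(r.x,4),round(r.fun,3))
    r=fit(mod,p0,ms)
    vis.append(np.vstack([cv2.resize(np.dstack([m*255,(render(c,mod(r.x),b)*255),m*0]).astype(np.uint8),(250,250)) for c,b,m in ms]))
cv2.imwrite("pics/fit.png",np.hstack(vis))
E
```

```text
spacer [0.4127 0.2541 2.5382] 21.47Traceback (most recent call last):
  File "<stdin>", line 8, in <module>
  File "fit.py", line 26, in fit
    r=minimize(cost,s,method="Nelder-Mead",options=dict(initial_simplex=np.vstack([s,s+[.008,0,0],s+[0,.008,0],s+[0,0,.15]]),maxiter=150))
    res = _minimize_neldermead(fun, x0, args, callback, bounds=bounds,
                               **options)
    fxcc = func(xcc)
    fx = function(np.copy(x), *(wrapper_args + args))
  File "fit.py", line 22, in cost
    def cost(p): return sum(np.abs(render(c,model(p),b)-m).sum()/m.sum() for c,b,m in masks)
                        ~~~^^^^^^^^^^^^^^^^^^^^^^^^^^^^^^^^^^^^^^^^^^^^^^^^^^^^^^^^^^^^^^^^^
  File "fit.py", line 22, in <genexpr>
    def cost(p): return sum(np.abs(render(c,model(p),b)-m).sum()/m.sum() for c,b,m in masks)
                                   ~~~~~~^^^^^^^^^^^^^^
  File "fit.py", line 12, in render
    q=proj(cam,np.vstack(pr));h=cv2.convexHull(((q-box[:2]+.5)*S).astype(np.float32))
  File "h.py", line 8, in proj
    c=bot.calibration(n);E=np.array(c["extrinsics"]);K=np.array(c["mtx"])
ValueError: time passes only in moves, steps and waits
```

```bash
sed -i 's/^def back/import functools\ncal=functools.lru_cache(bot.calibration)\ndef back/; s/c=bot.calibration(n)/c=cal(n)/' h.py
python3 - <<'E'
import cv2
im=cv2.imread("pics/top0.png");h=cv2.cvtColor(im,cv2.COLOR_BGR2HSV)
for u,v in((252,207),(250,195),(235,210),(242,215),(270,200),(262,215),(240,175)):print(u,v,h[v-1:v+2,u-1:u+2].mean((0,1)).round())
im=cv2.imread("pics/side0.png");h=cv2.cvtColor(im,cv2.COLOR_BGR2HSV)
for u,v in((270,174),(285,175),(277,180),(277,163),(300,180),(277,186),(255,175)):print(u,v,h[v-1:v+2,u-1:u+2].mean((0,1)).round())
E
```

```text
252 207 [ 13. 140.  96.]
250 195 [ 16. 133.  74.]
235 210 [ 12. 141.  96.]
242 215 [ 21. 116. 140.]
270 200 [ 23. 104. 152.]
262 215 [ 24. 105. 150.]
240 175 [ 24. 107. 151.]
270 174 [  8. 191.  79.]
285 175 [  8. 188.  79.]
277 180 [ 15. 131. 176.]
277 163 [  8. 190.  50.]
300 180 [ 18. 114. 219.]
277 186 [ 18. 117. 219.]
255 175 [ 19. 112. 219.]
```

```bash
sed -i 's/m=(h<13).*/m=v<(122 if cam=="top" else 145)/' fit.py
cat > run1.py <<'E'
from fit import *
ims={n:cv2.imread(f"pics/{n}0.png") for n in("top","side")}
vis=[]
for name,mod,p0,k in(("spacer",keyed(.008,.04),(.412,.244,.87),"brown"),("electrode",keyed(.014,.046),(.47,-.231,-.78),"grey"),("stand",stand,(.514,-.021,-.24),"blue")):
    w=38 if name=="stand" else 28
    ms=[mask(ims[n],n,p0,k,w) for n in ims]
    for sel in(ms,ms[:1],ms[1:]):
        r=fit(mod,p0,sel);print(name,np.round(r.x,4),round(r.fun,3))
    r=fit(mod,p0,ms)
    vis.append(np.vstack([cv2.resize(np.dstack([m*255,(render(c,mod(r.x),b)*255),m*0]).astype(np.uint8),(250,250)) for c,b,m in ms]))
cv2.imwrite("pics/fit.png",np.hstack(vis))
E
python3 run1.py
```

```text
spacer [0.4172 0.2495 0.8525] 0.157
spacer [0.4165 0.2497 0.8547] 0.039
spacer [0.4206 0.2521 0.615 ] 0.093
electrode [ 0.4738 -0.2324 -0.7957] 0.158
electrode [ 0.4731 -0.2329 -0.7918] 0.051
electrode [ 0.4775 -0.2295 -0.7921] 0.075
stand [ 0.52   -0.0202 -0.2607] 0.645
stand [ 0.519  -0.0223 -0.2857] 0.207
stand [ 0.5242 -0.0147 -0.3135] 0.417
```

View pics/fit.png

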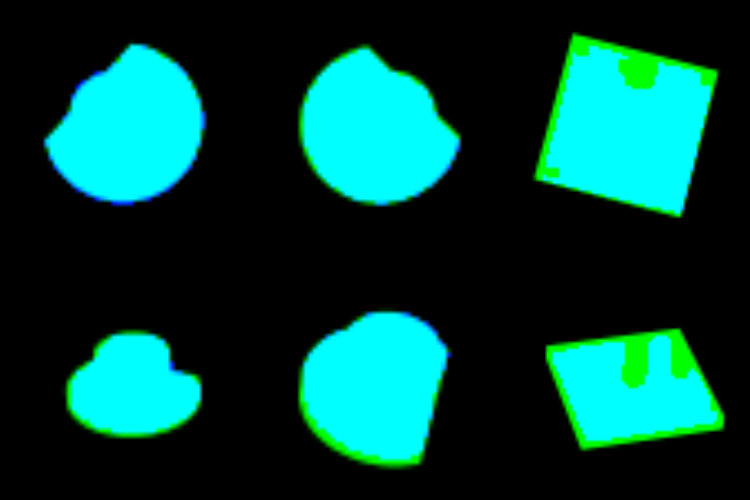

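The fits are tight for the spacer and electrode. The stand mask loses its key and post pixels, so I'll refine it, then grasp the spacer.

```bash
cat > run2.py <<'E'
import fit
from fit import *
def box(x,y,yaw,cx,hx,hy,z0,z1):
    c,s=np.cos(yaw),np.sin(yaw);p=np.array([[hx,hy],[hx,-hy],[-hx,-hy],[-hx,hy]])+[cx,0]
    p=p@np.array([[c,s],[-s,c]])+[x,y];return np.c_[p,np.full(4,z0)],np.c_[p,np.full(4,z1)]
stand=lambda p:[box(*p,0,.065,.065,0,.015),box(*p,.042,.006,.01,.01,.071),(disc(*p,.011,.01),disc(*p,.011,.065),disc(*p,.006,.083))]
ims={n:cv2.imread(f"pics/{n}0.png") for n in("top","side")}
ms=[]
for n in ims:
    _,b,_=mask(ims[n],n,(.514,-.021),"blue",38)
    c=cv2.GaussianBlur(ims[n][b[1]:b[1]+76,b[0]:b[0]+76],(3,3),0);f=c.astype(int)
    m=((f[...,2]-f[...,0])<25).astype(np.uint8)
    k,l,st,_=cv2.connectedComponentsWithStats(m);m=(l==1+st[1:,4].argmax()).astype(np.uint8)
    k,_=cv2.findContours(m,0,1);ms.append((n,b,cv2.drawContours(m,k,-1,1,-1)))
for sel in(ms,ms[:1],ms[1:]):
    r=fit.fit(stand,(.518,-.021,-.24),sel);print(np.round(r.x,4),round(r.fun,3))
E
python3 run2.py
python3 - <<'E'
from h import *
q=quat(.8535+np.pi/2)
bot.move_pose([.4172,.2495,.13],q); print(bot.read_joint_positions())
im=bot.camera("wrist");cv2.imwrite("pics/w1.png",im[:,:,::-1])
print(bot.read_position(),bot.read_tool_rot(),q,bot.read_clock())
E
```

```text
[ 3.87633728e-01  3.08204508e-01 -5.03395399e-01  7.58746234e-01
  2.25033888e-04 -4.66054169e-01]
[0.41722554 0.25006253 0.13022535] [ 2.71512267e-04 -4.14196362e-01  9.10187506e-01  5.65317536e-05] [ 0.         -0.41391447  0.91031578  0.        ] 2.2167Traceback (most recent call last):
  File "run2.py", line 16, in <module>
    r=fit.fit(stand,(.518,-.021,-.24),sel);print(np.round(r.x,4),round(r.fun,3))
      ^^^^^^^
AttributeError: 'function' object has no attribute 'fit'
```

View pics/w1.png

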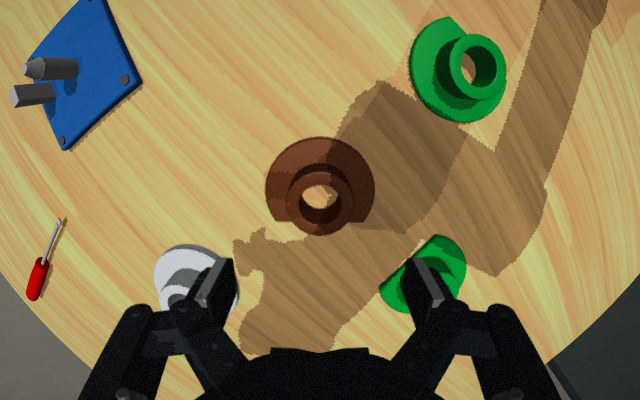

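The wrist view shows the brown spacer's hub centred at u≈319, with its flat edge square to the fingers. The stand is at upper left.

```bash
sed -i 's/^import fit$//; s/fit\.fit(/fit(/' run2.py; python3 run2.py
cat >> h.py <<'E'
def wproj(P,pos,q):  # world points -> wrist pixels
    from scipy.spatial.transform import Rotation as R
    c=cal("wrist");T=np.linalg.inv(np.array(c["hand_eye"]));K=np.array(c["mtx"])
    t=(np.atleast_2d(P)-pos)@R.from_quat(np.roll(q,-1)).as_matrix()
    p=t@T[:3,:3].T+T[:3,3];th=np.arctan2(np.hypot(p[:,0],p[:,1]),p[:,2]);d=p[:,:2]/np.hypot(p[:,0],p[:,1])[:,None]
    return d*th[:,None]*K[0,0]+K[:2,2]
E
python3 - <<'E'
from fit import *
pos=np.array([.41723,.25006,.13023]);q=np.array([2.7e-4,-.414196,.910188,5.6e-5])
for d in ((0,.0),(.004,0),(-.004,0),(0,.004)):
    p=(.4172+d[0],.2495+d[1],.8535);m=disc(*p,.05,.008,.029);f=wproj(m,pos,q)
    print(d,f.min(0).round(1),f.max(0).round(1),wproj([p[0],p[1],.04],pos,q).round(1), wproj(disc(*p,.028,.04),pos,q).min(0).round(1),wproj(disc(*p,.028,.04),pos,q).max(0).round(1))
E
```

```text
[ 0.5186 -0.0217 -0.2556] 0.136
[ 0.5177 -0.0223 -0.2443] 0.024
[ 0.5217 -0.0185 -0.2539] 0.084
(0, 0.0) [263.  136.6] [373.1 221.7] [[317.9 204.1]] [283.1 170.1] [352.7 235.6]
(0.004, 0) [259.9 139.7] [369.7 224.3] [[314.1 207.2]] [279.5 173.4] [348.9 238.4]
(-0.004, 0) [266.1 133.6] [376.5 219.1] [[321.7 201. ]] [286.7 166.8] [356.5 232.8]
(0, 0.004) [266.  140.1] [375.8 224.7] [[321.2 207.6]] [286.5 173.8] [355.8 238.9]
```

```bash
python3 - <<'E'
from h import *
x,y=.4167,.2500
bot.move_linear([x,y,.06],speed=.15)
print(bot.move_linear([x,y,.012],speed=.06,until_force=10),bot.read_position())
bot.set_gripper(0.0,grasp_force=45)
print(bot.read_gripper_width(),bot.read_finger_force(),bot.read_ft_force())
bot.move_linear([x,y,.2],speed=.15)
print(bot.read_gripper_width(),bot.read_finger_force(),bot.read_ft_force())
ys=-.247
bot.move_pose([.518,-.0222,.2],quat(ys+np.pi/2))
p,q=bot.read_position(),bot.read_tool_rot()
im=bot.camera("wrist");cv2.imwrite("pics/w2.png",im[:,:,::-1])
print(p,q,bot.read_clock())
from fit import disc
print(wproj(disc(.518,-.0222,ys,.006,.083)[::45],p,q).round(1))
E
```

```text
False [0.41692935 0.25009392 0.01214188]
0.6487369875461705 46.43197774887085 [-1.58132271 -0.59976781  7.30479243]
0.6511514858270209 47.83128261566162 [-0.26430118  0.12367682 -1.97146731]
[ 0.51755885 -0.02124753  0.19971763] [-4.54780074e-04  1.22378300e-01  9.92483358e-01  3.58887629e-04] 6.7583
[[319.  201.7]
 [325.8 195.3]
 [319.  188.8]
 [312.2 195.3]
 [319.  201.7]]
```

View pics/w2.png

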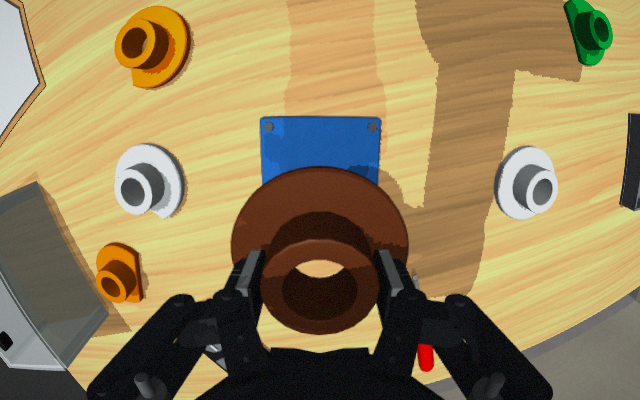

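The spacer is held level with its hole visible. The base plate's far corners show at about (262,117) and (380,118), so I'll compare them with the prediction and lower.

```bash
python3 - <<'E'
from h import *
from fit import sq
p,q=bot.read_position(),bot.read_tool_rot()
print(wproj(sq(.518,-.0222,-.247,.065,.015),p,q).round(1))
X,Y=.518,-.0222
bot.move_linear([X,Y,.115],speed=.12)
print(bot.move_linear([X,Y,.028],speed=.05,until_force=8),bot.read_position(),bot.read_ft_force(),bot.read_moment(),bot.read_clock())
im=bot.camera("side");cv2.imwrite("pics/s2.png",cv2.resize(im[150:250,270:430,::-1],None,fx=4,fy=4,interpolation=cv2.INTER_CUBIC))
E
```

```text
[[373.9 230. ]
 [263.4 229.8]
 [257.7 117.4]
 [379.9 117.5]]
False [ 0.51821681 -0.02223402  0.02824827] [-0.55577716  0.25873122 -2.02056274] [-0.05337321  0.01447052 -0.00204694] 9.5083
```

View pics/s2.png

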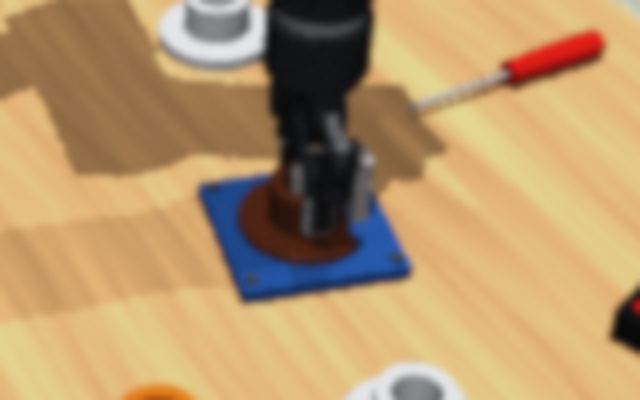

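The spacer went over the post with no contact force and lies flat about 1 mm above the plate. I'll seat it, release it and fetch the electrode.

```bash
python3 - <<'E'
from h import *
X,Y=.518,-.0222
print(bot.move_linear([X,Y,.0245],speed=.03,until_force=6),bot.read_position()[2])
bot.set_gripper(1.0);bot.move_linear([X,Y,.17],speed=.15)
x,y,a=.4733,-.2327,-.793
bot.move_pose([x,y,.13],quat(a+np.pi/2))
p,q=bot.read_position(),bot.read_tool_rot()
im=bot.camera("wrist");cv2.imwrite("pics/w3.png",im[:,:,::-1])
im=bot.camera("top");cv2.imwrite("pics/t3.png",im[:,:,::-1])
from fit import disc
for m in(disc(x,y,a,.05,.014,.029),disc(x,y,a,.028,.046)):
    f=wproj(m,p,q);print(f.min(0).round(1),f.max(0).round(1))
print(bot.read_joint_positions(),bot.read_clock())
t=cv2.imread("pics/t3.png")[125:195,295:375]
w=cv2.imread("pics/w3.png")[100:300,200:440]
cv2.imwrite("pics/c3.png",np.hstack([cv2.resize(t,(400,350),interpolation=cv2.INTER_CUBIC),cv2.resize(w,(400,350))]))
E
```

```text
True 0.0278802911081714
[263.6 138.5] [376.  225.3]
[284.3 173. ] [355.5 239.8]
[-5.94486238e-01  3.76659722e-01 -3.99181711e-01  7.94969101e-01
  4.53446845e-04  1.95923427e-01] 12.2667
```

View pics/c3.png

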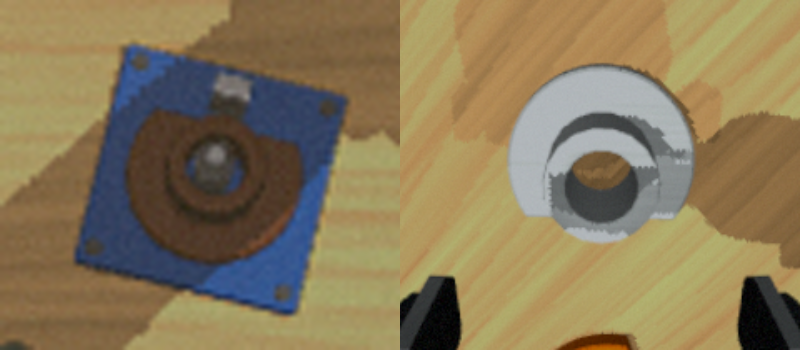

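The spacer is seated with its flat towards the key. The electrode in the wrist view matches the prediction within a pixel or two, with its flat towards the gripper.

```bash
python3 - <<'E'
from h import *
x,y=.4733,-.2327;X,Y=.518,-.0222
bot.move_linear([x,y,.065],speed=.15)
print(bot.move_linear([x,y,.018],speed=.06,until_force=10),bot.read_position())
bot.set_gripper(0.0,grasp_force=60)
print(bot.read_gripper_width(),bot.read_finger_force())
bot.move_linear([x,y,.22],speed=.15)
bot.move_pose([X,Y,.22],quat(-.247+np.pi/2))
print(bot.read_gripper_width(),bot.read_ft_force())
bot.move_linear([X,Y,.16],speed=.12)
print(bot.move_linear([X,Y,.076],speed=.05,until_force=8),bot.read_position())
print(bot.move_linear([X,Y,.069],speed=.03,until_force=6),bot.read_position(),bot.read_clock())
im=bot.camera("side");cv2.imwrite("pics/s4.png",cv2.resize(im[150:250,270:430,::-1],None,fx=4,fy=4,interpolation=cv2.INTER_CUBIC))
E
```

```text
False [ 0.47350886 -0.23282493  0.01815508]
0.6439756636056698 62.188650369644165
0.6400227089450796 [ 0.24536715 -0.86088731 -2.75369688]
False [ 0.51827531 -0.0222207   0.07630315]
True [ 0.51875608 -0.02233502  0.07408476] 19.25
```

View pics/s4.png

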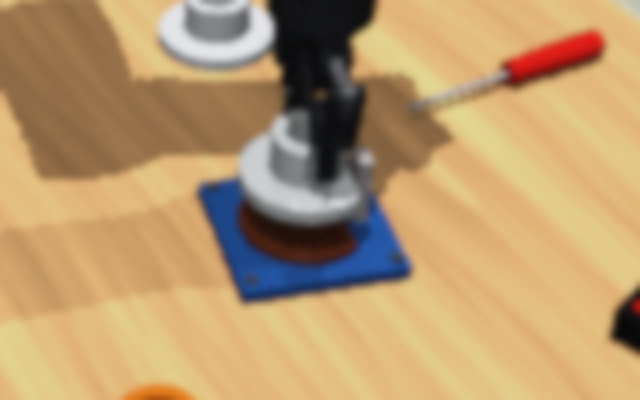

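The electrode sits on the spacer, and contact came at the expected height. I'll release, back off and check.

```bash
python3 - <<'E'
from h import *
X,Y=.518,-.0222
bot.set_gripper(1.0);bot.move_linear([X,Y,.22],speed=.15)
bot.move_pose([.42,.25,.3],quat(1.5))
o=[]
for n,(a,b,c,d) in dict(top=(120,195,295,375),side=(150,225,300,380)).items():
    im=bot.camera(n)[a:b,c:d,::-1];o.append(cv2.resize(im,(400,375),interpolation=cv2.INTER_CUBIC))
cv2.imwrite("pics/f.png",np.hstack(o));print(bot.read_clock())
E
```

```text
22.1
```

View pics/f.png

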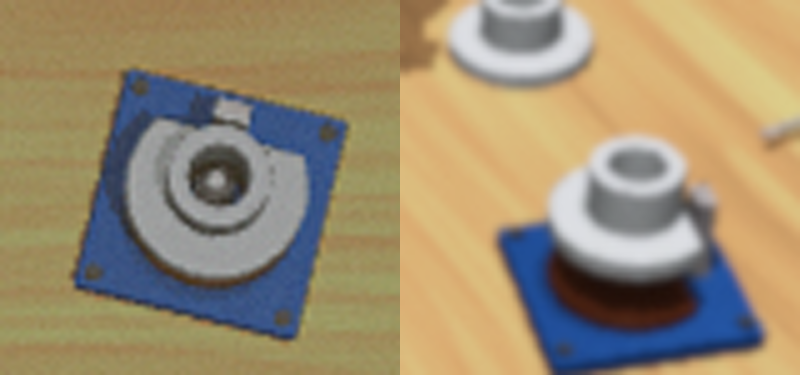

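Both parts are stacked level, with their flats towards the key, and the post shows in the middle of the hole.

```bash
python3 -c "
from cell import bot
print(bot.close_job())"
```

```text
the job is handed in; nothing more can be done
None
```

The spacer and the keyed electrode are seated on the post with their flats towards the key, the round electrode was not touched, and the job was handed in at about 22 s; no verdict came back.

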